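# Pack the chuck below the sample case

### The arm

A 6-joint arm with a two-finger parallel gripper is mounted at the origin on the work surface. World frame = base frame: x ahead of the robot, y to its left, z up, the work surface at z = 0. Lengths are in m, angles in degrees, forces in N, time in s.
With the tool pointing down it reaches from about 0.35 to 0.875 m from the base axis. Payload 4.2 kg.
Tool frame: the origin (TCP) lies midway between the tips of the shut fingers; the grasp point (between the pads) lies 19 mm behind it; y points along the fingers, z is the direction in which the jaws open and shut, and the axes are right-handed (so a half turn about y gives the same grasp; the last joint's range is limited). The gripper opens to 87 mm and grips with 3 to 60 N. Pads are 19 mm wide; open, the fingers measure 117 mm over their backs; the gripper's body (75 mm by 190 mm) begins 51 mm behind the grasp point.
Start: joints at [78.129, 22.042, 0.453, 0, -68.411, -14.817], TCP at [0.281, 0.558, 0.223] pointing down, gripper open.
Joint ranges: [-179.83, 179.83], [-69.29, 118.12], [-61.27, 80.66], [-181.25, 117.63], [-171.15, -9.14], [-177.46, 177.46]. Speed limits (degrees/s): [159.86, 159.86, 180, 180, 180, 180].

### API

Orientations are given as [roll, pitch, yaw] about the fixed x, y, z axes, in that order (R = Rz(yaw) Ry(pitch) Rx(roll)).
In Python, from workcell import env gives the robot as it stands. The module is installed in compiled form; this text tells all that it offers. Calls block until the motion is done:
- env.goto(position, orientation): joint-space move of the TCP to a pose.
- env.move_straight(position, rotation=None, rate=0.15, force_limit=None): straight line of the TCP; rotation=None keeps the orientation; rate is the mean speed in m/s. With force_limit (N) it stops when the force on the tool has changed by that much, and returns True; else False.
- env.set_joints(angles): joint-space move.
- env.gripper_to(opening, grasp_force=None): opening from 0.0 (shut) to 1.0 (fully open); grasp_force is the grip in N (None keeps the last); returns when the fingers have stopped.
- env.dwell(seconds).
- env.inverse_kinematics(position, orientation): joint angles nearest the present ones, or None.
- env.read_state(): the state.
- env.grab_frame(name): name is "scene" or "top" or "wrist"; returns a dict with "image" (480x640x3 uint8, blue, green, red), "fx", "fy", "cx", "cy" (pixels), "D" ([k1, k2, p1, p2, k3] as OpenCV has them; the pictures are not rectified), "position" and "orientation" of the camera in the world. Camera axes: x right, y up, looking along -z (the intrinsics and any distortion apply to the point x, -y, -z); pixel columns grow to the right and rows downward; lengths in m; the calibration is good to about 2 mm. A picture is of the moment at which its call begins. There is no depth.
A pose or a line that the arm cannot do raises env.Unreachable and nothing moves.
- env.close_job(): hands the job in, once; it reports no verdict.
Trained networks look in a picture, given as the dict that the camera call returned (one of the last four; its "shot" number tells which), for a name from the list of things; names that differ only in an ending like _2 or _b are one class to them, and where a whole thing is asked for, a point or a joint stands for the part that bears it (a point fixed in the world has none). Each returns a list of dicts, best first, with "score" (0 to 1); they miss things now and then, are a little off and sometimes report something else, mostly with a low value. They report only what shows in the picture. A call takes as long as a camera call.
- env.search_frame(picture, thing): "xyz" ([x, y, z] in m, in world coordinates, good to about 4 mm: the middle of the surface that is visible of it).
- env.trace(picture, thing): "mask" (480x640 bool, what is visible of it).
The state is a dict: "clock": time; "joint_positions": joint angles; "qvel": joint speeds; "joint_torque": joint torques, N m; "position": TCP position; "tool_rot": TCP orientation; "force": force on the tool from outside, world axes, zero at the start; "wrist_torque": the same for the moment, N m; "opening": opening from 0.0 (shut) to 1.0 (fully open).
Only numpy, scipy, OpenCV 4.12 (cv2) and the standard library are available. Lean on these libraries where they do the work, as an engineer would, in place of code of your own. Each camera call takes 0.05 s, during which the arm holds its last target.

### The job

Pack the steel specimen chuck and the white sample case into the open blue box, heaviest lowest: stand the chuck upright in the middle of the box floor first, then lay the white case flat and centred on top of it. Lower them in, do not drop them, and leave the orange case where it is.

Things in the scene. Friction and masses are not known exactly. Their poses are not given: they have to be found in the camera images.
- box_in (a point): Centre of the inner floor of the open blue plastic box, 8 mm above the bench, on the firm grey pad that lines it. The box is fixed to the bench. Inside it is 160 mm long (this point's x axis) and 130 mm wide (y axis); walls 5 mm thick; the rim is 68 mm above this point (76 mm above the bench). z is up.
- chuck_center (a point): Centre (half-way up) of the heavy steel three-jaw specimen chuck, about 0.5 kg: an upright plain cylinder 50 mm in diameter and 34 mm high with a flat top, standing on the bench. z is its axis, up.
- white_case_center (a point): Centre (half-way up) of the light white plastic sample case, about 60 g, closed and rigid: 76 mm long (its x axis), 56 mm wide (y axis), 28 mm high (z axis, up), lying flat on the bench. Grip it across its 56 mm width.
- orange_case_center (a point): Centre (half-way up) of an orange sample case of the same size and shape as the white one, lying flat on the bench. It is not to be packed. A black eyepiece (44 mm across, 55 mm high), a computer mouse beyond the box and a notebook far to the robot's left also lie about.

How it is judged:
By the outcome, as a careful person would: the job done as asked, in the order asked, and still so for the second after the job is handed in, with the robot touching nothing.
It also fails if it takes over 64 s, if anything falls off the work surface, if the arm or the gripper's body presses on something with over 40 N, if the wrist force passes 120 N, or if a joint passes its speed limit or range.

## Working session

There is one attempt and no reset: what is moved stays moved. The work goes in short steps, each a Python script; the robot and the scene stay as the last script left them, time stands still between calls to the robot, and variables do not carry over. Pictures are saved under pics/ and viewed, and the job is handed in when it is done.

```bash
mkdir -p pics
python3 - <<'E'
from workcell import env
import cv2
s=env.read_state();print(s['clock'],s['position'],s['tool_rot'],s['opening'],s['force'])
for n in ['top','scene']:
    f=env.grab_frame(n);cv2.imwrite(f'pics/{n}0.png',f['image'])
    print(n,f['position'],f['orientation'],f['fx'],f['fy'],f['cx'],f['cy'],f['D'])
    for t in ['box_in','chuck_center','white_case_center','orange_case_center']:
        print(t,[(r['score'],r['xyz']) for r in env.search_frame(f,t)][:3])
E
```

```text
0.0 [0.28041582 0.55787515 0.22142596] [-8.98714660e+01  5.95273262e-03  1.53300550e+02] 1.0022479987582262 [ 0.85446879 -0.64688595 -0.71820512]
top [0.3617461  0.01242754 1.03686879] [ 10.03707631  -0.34457178 -89.02002176] 509.22890675577145 509.22890675577145 312.2732423462867 237.62284220127464 [-0.0910562  0.         0.         0.         0.       ]
box_in [(0.67, [0.5411, -0.0238, 0.0108])]
chuck_center [(0.98, [0.6349, 0.2622, 0.0347])]
white_case_center [(0.93, [0.4303, -0.2559, 0.0266])]
orange_case_center [(0.76, [0.4311, 0.2479, 0.0324]), (0.37, [0.5409, -0.0241, 0.009])]
scene [ 0.80470861 -0.4320553   0.76525358] [35.55745705  0.5274261  31.05163638] 572.3795117570297 572.3795117570297 319.7682610761663 243.9986697743992 [0.02023835 0.         0.         0.         0.        ]
box_in [(0.95, [0.5326, -0.0145, 0.0307])]
chuck_center [(0.69, [0.6374, 0.2551, 0.0348])]
white_case_center [(0.97, [0.4373, -0.2567, 0.0243])]
orange_case_center [(0.75, [0.437, 0.2443, 0.0271])]
```

View pics/top0.png

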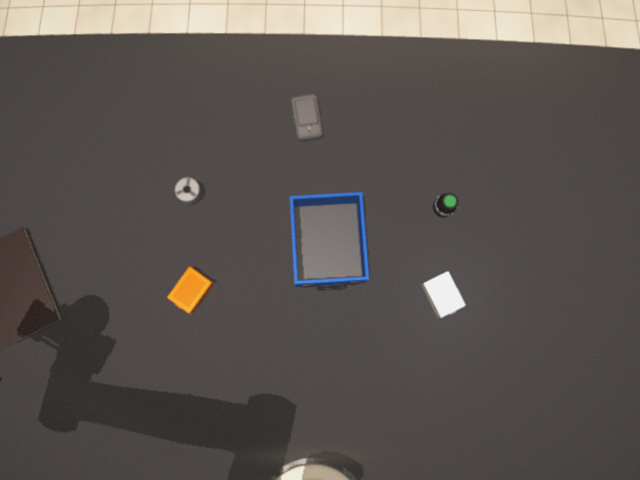

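View pics/scene0.png

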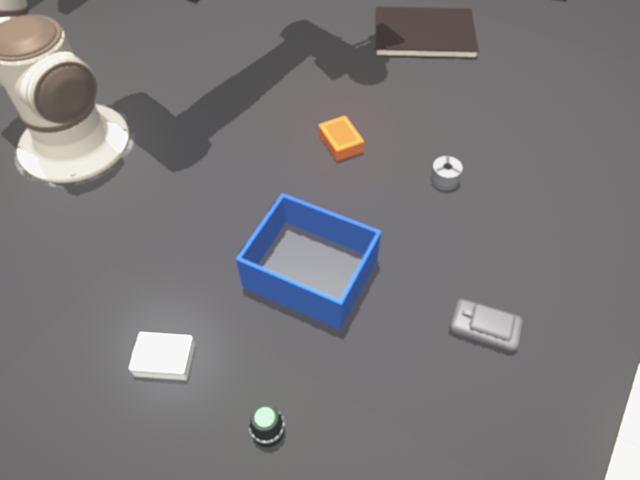

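The pictures agree with the detections. In the top view the box is at (330,240), the chuck at (187,189), the white case at (444,294), and the orange case at (190,290). Next I'll fit poses with masks from both views.

```bash
cat > h.py <<'E'
import numpy as np,cv2
from scipy.spatial.transform import Rotation as Ro
from scipy.optimize import minimize
def proj(f,P):
    R=Ro.from_euler('xyz',f['orientation'],degrees=True).as_matrix()
    c=(np.asarray(P)-f['position'])@R
    c=c*[1,-1,-1]
    K=np.array([[f['fx'],0,f['cx']],[0,f['fy'],f['cy']],[0,0,1]])
    return cv2.projectPoints(c.reshape(-1,1,3),np.zeros(3),np.zeros(3),K,np.array(f['D'],float))[0].reshape(-1,2)
def model(dims,x,y,yaw,z0,z1,cyl=False):
    if cyl:
        a=np.linspace(0,2*np.pi,48,endpoint=False);b=np.c_[np.cos(a),np.sin(a)]*dims[0]/2
    else: b=np.array([[1,1],[-1,1],[-1,-1],[1,-1]])*np.array(dims)/2
    c,s=np.cos(yaw),np.sin(yaw);b=b@np.array([[c,s],[-s,c]])+[x,y]
    return np.vstack([np.c_[b,np.full(len(b),z)] for z in (z0,z1)])
def hull(p): return cv2.convexHull(p.astype(np.float32))
def maskhull(m):
    m=m.astype(np.uint8);n,l,st,_=cv2.connectedComponentsWithStats(m)
    k=1+np.argmax(st[1:,4]);cs,_=cv2.findContours((l==k).astype(np.uint8),cv2.RETR_EXTERNAL,cv2.CHAIN_APPROX_NONE)
    return hull(cs[0].reshape(-1,2))
def iou(h1,h2):
    i,_=cv2.intersectConvexConvex(h1,h2);a=cv2.contourArea(h1);b=cv2.contourArea(h2)
    # grow-insensitive: pixel-centre contour is half a pixel inside
    return i/(a+b-i)
def fit(views,dims,x0,z0,z1,cyl=False,yaws=None):
    best=None
    for yw in ([0] if cyl else (yaws if yaws is not None else np.radians(np.arange(-90,90,15)))):
        def cost(p):
            return -sum(iou(hull(proj(f,model(dims,p[0],p[1],p[2]*10,z0,z1,cyl))),mh) for f,mh in views)/len(views)
        r=minimize(cost,[x0[0],x0[1],yw/10],method='Nelder-Mead',options=dict(initial_simplex=np.array([x0[0],x0[1],yw/10])+np.array([[0,0,0],[.01,0,0],[0,.01,0],[0,0,.015]]),xatol=1e-5,fatol=1e-6))
        if best is None or r.fun<best.fun:best=r
    return best.x[0],best.x[1],np.degrees(best.x[2]*10),-best.fun
E
python3 - <<'E'
from workcell import env
from h import *
import pickle
F={n:env.grab_frame(n) for n in ['top','scene']}
G={'chuck_center':((.05,),(.636,.259),0,.034,True),'white_case_center':((.076,.056),(.434,-.256),0,.028,False),'orange_case_center':((.076,.056),(.434,.246),0,.028,False),'box_in':((.17,.14),(.54,-.02),0,.076,False)}
for t,(d,x0,z0,z1,c) in G.items():
    V=[]
    for n,f in F.items():
        if t=='box_in':
            h=cv2.cvtColor(f['image'],cv2.COLOR_BGR2HSV);m=cv2.inRange(h,(105,150,60),(125,255,255))>0
        else:
            r=env.trace(f,t)
            if not r: print('none',t,n);continue
            m=r[0]['mask'];print(n,r[0]['score'],m.sum())
        ys,xs=np.nonzero(m);print(t,n,xs.min(),xs.max(),ys.min(),ys.max())
        V.append((f,maskhull(m)))
    for v in ([V[:1],V[1:],V] if len(V)>1 else [V]): print(t,np.round(fit(v,d,x0,z0,z1,c),4))
print(env.read_state()['clock'])
E
```

```text
top 0.86 576
chuck_center top 175 201 177 204
scene 0.67 853
chuck_center scene 430 461 156 189
chuck_center [0.6367 0.2676 1.5928 0.9219]
chuck_center [ 0.6329  0.2676 -0.5969  0.945 ]
chuck_center [0.635  0.2673 0.4075 0.8997]
none white_case_center top
scene 0.75 2563
white_case_center scene 130 194 333 379
white_case_center [ 0.4308 -0.2555 25.976   0.9538]
top 0.94 1153
orange_case_center top 168 212 268 313
scene 0.55 1349
orange_case_center scene 319 363 116 160
orange_case_center [  0.4306   0.2521 -34.1273   0.9539]
orange_case_center [  0.4288   0.252  -34.6401   0.9641]
orange_case_center [  0.4297   0.2523 -34.8233   0.9482]
box_in top 290 368 192 285
box_in scene 237 380 195 327
box_in [ 0.5357 -0.0215  4.5497  0.9838]
box_in [0.5075 0.0195 4.2037 0.5093]
box_in [ 0.534  -0.0216  4.5666  0.727 ]
0.9
```

Run:
```python
from workcell import env
from h import *
F={n:env.grab_frame(n) for n in ['top','scene']}
V=[];W=[]
for n,f in F.items():
    h=cv2.cvtColor(f['image'],cv2.COLOR_BGR2HSV);m=(cv2.inRange(h,(105,150,40),(125,255,255))>0).astype(np.uint8)
    m=cv2.morphologyEx(m,cv2.MORPH_OPEN,np.ones((2,2)));ys,xs=np.nonzero(m)
    if n=='top': k=(abs(xs-330)<60)&(abs(ys-240)<60)
    else: k=(abs(xs-310)<90)&(abs(ys-260)<80)
    V.append((f,hull(np.c_[xs,ys][k])))
    m=(f['image'].min(2)>120)
    r=np.zeros_like(m)
    if n=='top': r[260:330,410:480]=1
    else: r[310:400,110:215]=1
    W.append((f,maskhull(m&r)))
for v in (V[:1],V[1:],V): print('box',np.round(fit(v,(.17,.14),(.536,-.021),0,.076,yaws=[.08]),4))
for v in (W[:1],W[1:],W): print('white',np.round(fit(v,(.076,.056),(.431,-.255),0,.028,yaws=[.45]),4))
im=F['top']['image'].copy()
for mm in (model((.17,.14),.5357,-.0215,np.radians(4.5),.0,.076),model((.16,.13),.5357,-.0215,np.radians(4.5),.008,.076),model((.076,.056),.431,-.2555,np.radians(26),0,.028),model((.05,),.635,.2675,0,0,.034,True)):
    p=proj(F['top'],mm);k=len(p)//2
    for q in (p[:k],p[k:]): cv2.polylines(im,[np.round(q*16).astype(np.int32)],True,(0,0,255),1,cv2.LINE_AA,4)
cv2.imwrite('pics/fit.png',cv2.resize(im[160:330,160:480],None,fx=2.5,fy=2.5,interpolation=cv2.INTER_CUBIC))
```

```text
box [ 0.5336 -0.0235  4.5483  0.9825]
box [ 0.5323 -0.021   4.3079  0.9618]
box [ 0.5336 -0.0234  4.5324  0.9705]
white [ 0.4326 -0.258  27.9861  0.9247]
white [ 0.4287 -0.2904 29.1077  0.3024]
white [ 0.4328 -0.2588 28.2535  0.606 ]
```

View pics/fit.png

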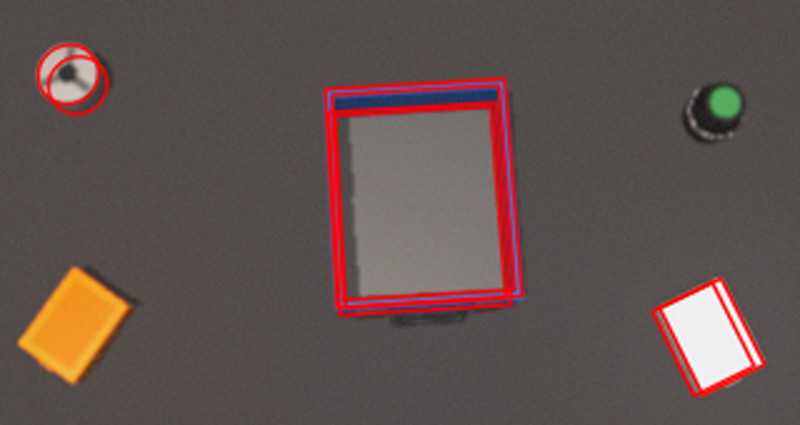

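Run:
```python
from workcell import env
from h import *
for nm,p in (('chuck',(.635,.2675,.2)),('box',(.5345,-.0225,.2)),('white',(.4315,-.2565,.2))):
    for y in (4.5,94.5,184.5,-85.5,27,207):
        q=env.inverse_kinematics(p,[-90,0,y]);print(nm,y,None if q is None else np.round(q,0))
env.goto([.635,.2675,.2],[-90,0,94.5])
f=env.grab_frame('wrist');cv2.imwrite('pics/w0.png',f['image']);print(f['position'],f['orientation'])
print([(r['score'],r['xyz']) for r in env.search_frame(f,'chuck_center')])
r=env.trace(f,'chuck_center')
if r:
    m=r[0]['mask'];print(m.sum(),np.round(fit([(f,maskhull(m))],(.05,),(.635,.2675),0,.034,True),4))
s=env.read_state();print(s['clock'],s['position'],s['tool_rot'])
```

```text
chuck 4.5 [  36.   29.    9.   -0.  -70. -122.]
chuck 94.5 [ 36.  29.   9.   0. -70. -32.]
chuck 184.5 [ 36.  29.   9.   0. -70.  58.]
chuck -85.5 [ 36.  29.   9.   0. -70. 148.]
chuck 27 [ 36.  29.   9.  -0. -70. -99.]
chuck 207 [ 36.  29.   9.   0. -70.  81.]
box 4.5 [  15.   14.  -14.   -0.  -61. -100.]
box 94.5 [ 15.  14. -14.   0. -61. -10.]
box 184.5 [ 15.  14. -14.   0. -61.  80.]
box -85.5 [ 15.  14. -14.   0. -61. 170.]
box 27 [ 15.  14. -14.  -0. -61. -78.]
box 207 [ 15.  14. -14.   0. -61. 102.]
white 4.5 [-12.  11. -18.  -0. -60. -73.]
white 94.5 [-12.  11. -18.   0. -60.  17.]
white 184.5 [-12.  11. -18.   0. -60. 107.]
white -85.5 [ -12.   11.  -18.    0.  -60. -163.]
white 27 [-12.  11. -18.   0. -60. -51.]
white 207 [-12.  11. -18.   0. -60. 129.]
[0.63943474 0.1908841  0.36295801] [-1.64073014e+01 -5.61701473e-03 -1.75331810e+02]
[(0.86, [0.6329, 0.2615, 0.0341])]
2339 [ 0.6337  0.2676 11.6242  0.9725]
2.8333 [0.63444988 0.26870684 0.20020642] [-9.00136485e+01 -1.26265311e-02  9.46100395e+01]
```

View pics/w0.png

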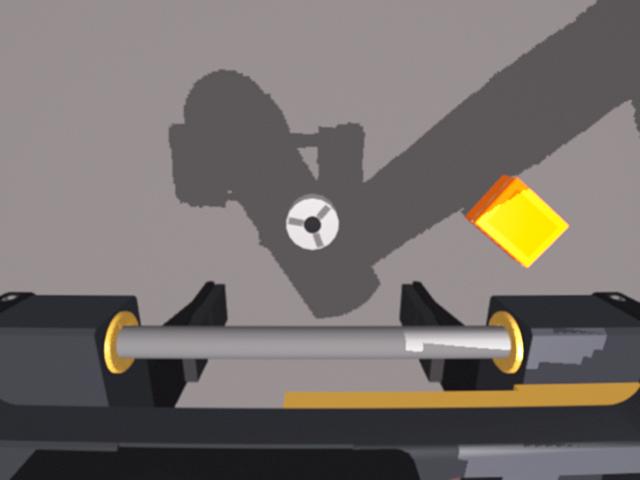

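The wrist view shows the chuck at (312,223), midway between the fingers at x≈225 and x≈400. Now the descent and grip.

Run:
```python
from workcell import env
from h import *
env.move_straight([.6345,.2675,.06],rate=.15)
print(env.read_state()['position'])
print(env.move_straight([.6345,.2672,.007],rate=.06,force_limit=12))
s=env.read_state();print(s['position'],s['force'])
env.gripper_to(0.0,40)
s=env.read_state();print(s['opening']*87,s['force'],s['position'])
print(env.move_straight([.6345,.2672,.16],rate=.12))
env.dwell(.2)
s=env.read_state();print(s['opening']*87,s['force'],s['position'],s['clock'])
f=env.grab_frame('wrist');cv2.imwrite('pics/w1.png',f['image'])
```

```text
[0.63528314 0.26796837 0.06124675]
False
[0.63489396 0.2674186  0.00749035] [ 0.95883956  0.09066709 -0.59666596]
48.129850027696634 [ 1.35599194  0.05754566 -0.93964519] [0.63480749 0.26735499 0.00708265]
False
47.70732691868685 [-0.16548235  0.1280645  -4.6127505 ] [0.63428304 0.26703969 0.15920181] 7.3167
```

View pics/w1.png

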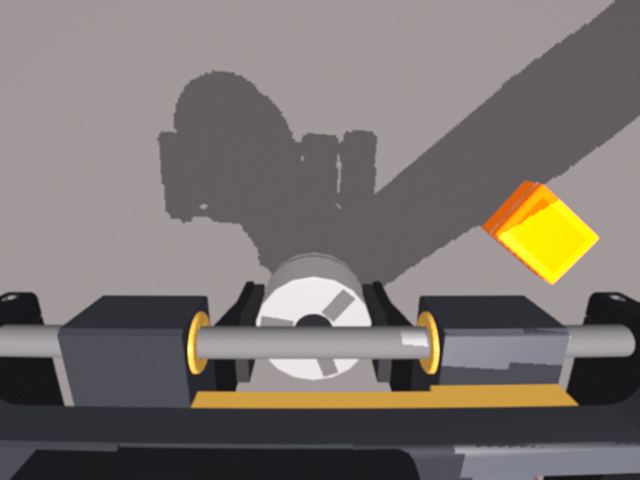

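The chuck is held between the pads (centre ≈(314,325)) and upright. Next, over the box, with a check of the box position from there.

Run:
```python
from workcell import env
from h import *
env.goto([.5345,-.0225,.18],[-90,0,94.5])
s=env.read_state();print(s['opening']*87,s['force'],s['position'],s['clock'],s['tool_rot'])
f=env.grab_frame('wrist');g=env.grab_frame('top')
im=f['image'].copy()
for mm in (model((.17,.14),.5345,-.0225,np.radians(4.5),.0,.076),model((.16,.13),.5345,-.0225,np.radians(4.5),.008,.076)):
    p=proj(f,mm);k=len(p)//2
    for q in (p[:k],p[k:]): cv2.polylines(im,[np.round(q).astype(np.int32)],True,(0,0,255),1,cv2.LINE_AA)
cv2.imwrite('pics/w2.png',im);cv2.imwrite('pics/t2.png',g['image'])
```

```text
48.25305010206194 [ 0.74052542  0.76899459 -3.48285193] [ 0.53560606 -0.02159633  0.18023553] 8.5417 [-9.00890914e+01 -1.02422772e-02  9.45622940e+01]
```

View pics/w2.png

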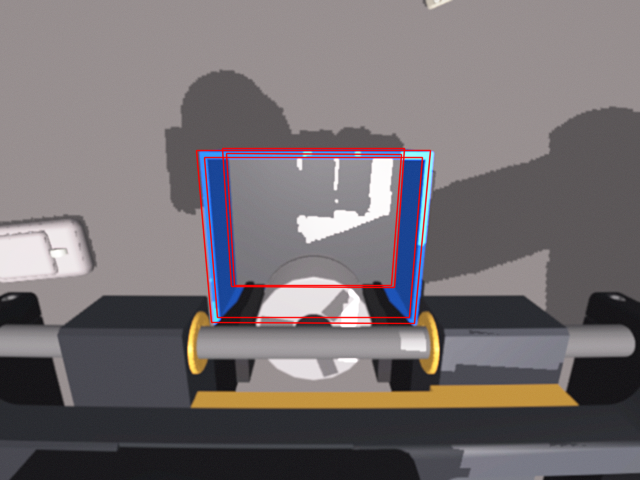

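The drawn box model (inner edges at x≈228–402, far rim at y≈152) matches the image to about 1 px. Now lowering the chuck.

Run:
```python
from workcell import env
from h import *
env.move_straight([.5342,-.0227,.035],rate=.1)
print(env.read_state()['position'],env.read_state()['force'])
print(env.move_straight([.5342,-.0227,.0125],rate=.03,force_limit=4))
s=env.read_state();print(s['opening']*87,s['force'],s['position'])
env.gripper_to(.62)
s=env.read_state();print(s['opening']*87,s['force'],s['position'])
env.gripper_to(.75)
env.move_straight([.5342,-.0227,.2],rate=.15)
s=env.read_state();print(s['opening']*87,s['force'],s['position'],s['clock'])
env.gripper_to(1.0)
env.goto([.4320,-.2565,.2],[-90,0,27])
f=env.grab_frame('wrist');g=env.grab_frame('top')
cv2.imwrite('pics/w3.png',f['image']);cv2.imwrite('pics/t3.png',cv2.resize(g['image'][160:330,160:480],None,fx=2.5,fy=2.5))
r=env.trace(g,'chuck_center')
if r: print('chuck',r[0]['score'],np.round(fit([(g,maskhull(r[0]['mask']))],(.05,),(.5345,-.0225),.008,.042,True),4))
V=[]
for n,q in (('w',f),('t',g)):
    r=env.trace(q,'white_case_center')
    if r:
        m=r[0]['mask'];print(n,r[0]['score'],m.sum());V.append((q,maskhull(m)));print(np.round(fit(V[-1:],(.076,.056),(.4315,-.2565),0,.028,yaws=[.46]),4))
s=env.read_state();print(s['position'],s['clock'],s['tool_rot'])
```

```text
[ 0.53474418 -0.02260338  0.03565223] [-0.67473517 -0.25805138 -5.24586442]
True
47.845882058683486 [-0.27319734 -0.3787726   3.68200021] [ 0.53384136 -0.02275033  0.0150006 ]
53.82365702147831 [ 0.76072115 -0.26410622  0.01690077] [ 0.53188212 -0.02309997  0.01349972]
65.20345973855443 [-0.30945427  1.35303071 -0.17292859] [ 0.53357382 -0.02276479  0.19901642] 13.2583
chuck 0.7 [ 0.5313 -0.0222  6.4173  0.8667]
w 0.73 4721
[ 0.43   -0.2546 26.3198  0.9735]
t 0.56 1148
[ 0.4315 -0.2565 26.3561  0.    ]
[ 0.43261436 -0.25574134  0.19995202] 15.2083 [-8.99988163e+01  1.57780585e-03  2.71188079e+01]
```

View pics/w3.png

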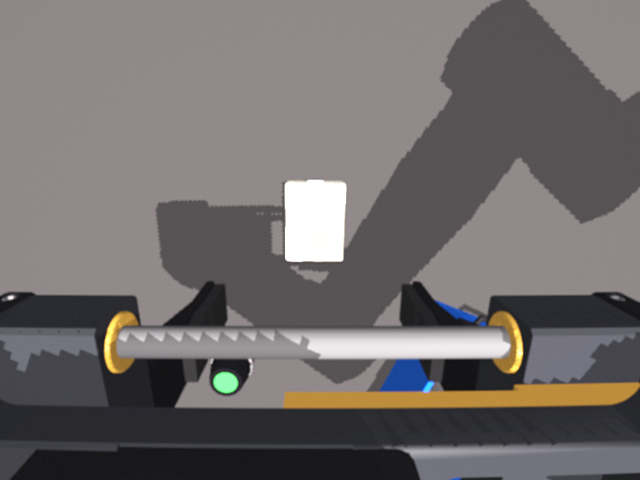

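View pics/t3.png

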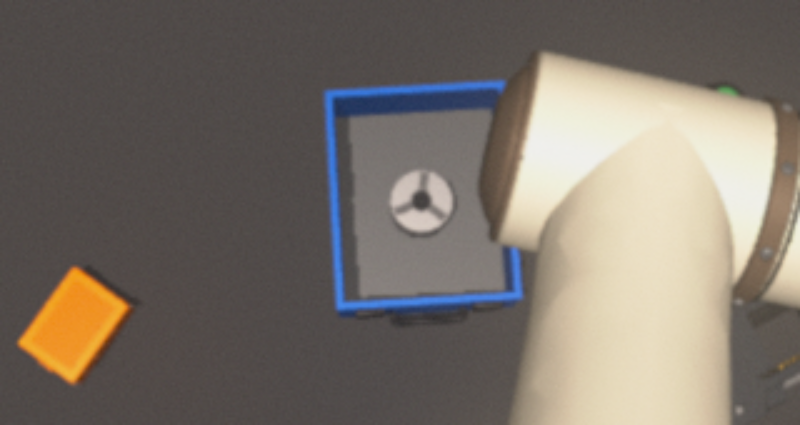

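The chuck stands upright in the box at about (420,201) in the enlarged top view. The white case is at (315,221) in the wrist view, square to the jaws. Now I'll grip it.

Run:
```python
from workcell import env
from h import *
env.goto([.4305,-.255,.08],[-90,0,26.4])
print(env.move_straight([.4305,-.255,.007],rate=.06,force_limit=10))
s=env.read_state();print(s['position'],s['force'])
env.gripper_to(0.0,15)
s=env.read_state();print(s['opening']*87,s['force'],s['position'])
env.move_straight([.4305,-.255,.2],rate=.12)
s=env.read_state();print(s['opening']*87,s['force'],s['position'],s['clock'])
f=env.grab_frame('wrist');cv2.imwrite('pics/w4.png',f['image'])
env.goto([.5335,-.0225,.2],[-90,0,4.5])
f=env.grab_frame('scene');cv2.imwrite('pics/s4.png',f['image'])
s=env.read_state();print(s['opening']*87,s['force'],s['position'],s['clock'],s['tool_rot'])
```

```text
False
[ 0.43081992 -0.25508824  0.00737921] [-0.36634167 -0.04686929  0.4586711 ]
55.86934969358188 [-0.07900925  0.73402537  1.40816433] [ 0.43055689 -0.25501963  0.00704347]
55.897741731897796 [ 0.80891609  0.32353572 -1.61740412] [ 0.43010943 -0.25486074  0.19924791] 19.525
55.94232115771934 [-0.35085113  0.31158198 -0.22875822] [ 0.53313451 -0.02337798  0.1998466 ] 20.625 [-9.00119667e+01  3.57880791e-02  4.45876742e+00]
```

View pics/w4.png

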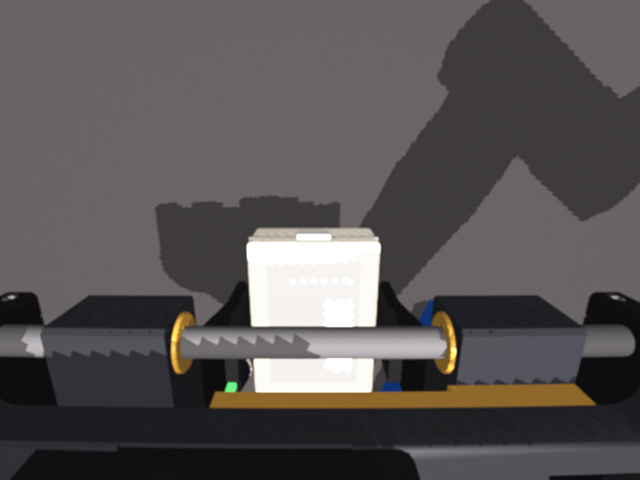

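View pics/s4.png

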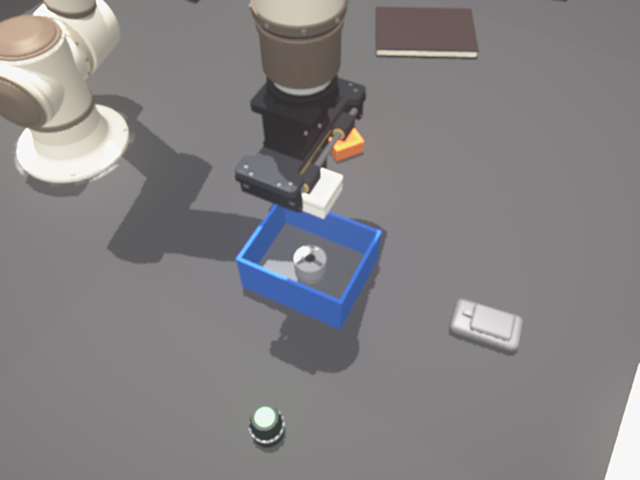

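The case is held flat (wrist view: far edge at y≈235, sides at x≈250 and 378), and the chuck stands in the box at (311,263). A quick check of the in-hand offset and the chuck position first.

Run:
```python
from workcell import env
from h import *
s=env.read_state();P=s['position']
f=env.grab_frame('wrist');g=env.grab_frame('scene')
im=f['image'].copy()
p=proj(f,model((.076,.056),P[0],P[1],np.radians(4.46),P[2]-.007,P[2]+.021));k=4
for q in (p[:k],p[k:]): cv2.polylines(im,[np.round(q).astype(np.int32)],True,(0,0,255),1,cv2.LINE_AA)
a=im[180:480,160:480]
r=env.trace(g,'chuck_center')
if r:
    m=r[0]['mask'];print(r[0]['score'],m.sum(),np.round(fit([(g,maskhull(m))],(.05,),(.5325,-.0225),.008,.042,True),4))
b=g['image'].copy()
for mm in (model((.05,),.5325,-.0225,0,.008,.042,True),model((.16,.13),.5342,-.0225,np.radians(4.5),.008,.076)):
    p=proj(g,mm);k=len(p)//2
    for q in (p[:k],p[k:]): cv2.polylines(b,[np.round(q*16).astype(np.int32)],True,(0,0,255),1,cv2.LINE_AA,4)
b=cv2.resize(b[190:340,230:390],(320,300),interpolation=cv2.INTER_CUBIC)
cv2.imwrite('pics/c5.png',np.hstack([a,b]))
```

```text
0.85 1102 [ 0.5315 -0.0226  0.7944  0.978 ]
```

View pics/c5.png

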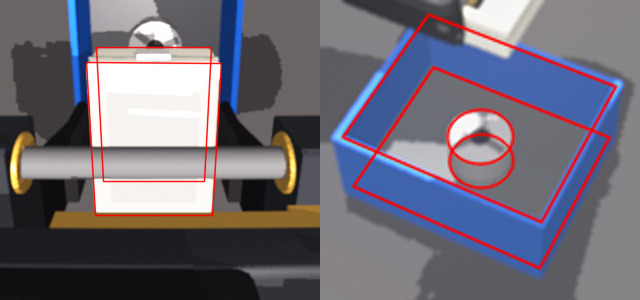

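The model of the held case matches the image to about 1 px. The chuck is at (0.532,-0.0225), within about 2 mm of the box centre. Now lowering the case.

Run:
```python
from workcell import env
from h import *
env.move_straight([.5328,-.0224,.07],rate=.1)
env.dwell(.2)
s=env.read_state();print(s['position'],s['force'])
print(env.move_straight([.5328,-.0224,.0465],rate=.025,force_limit=2.5))
s=env.read_state();print(s['opening']*87,s['force'],s['position'])
f=env.grab_frame('scene');cv2.imwrite('pics/s6.png',f['image'][120:360,160:480])
```

```text
[ 0.53307051 -0.02231732  0.07047681] [0.4101943  0.18808826 0.46247637]
True
55.76025828074178 [-0.57064376  0.81043128  4.21177041] [ 0.53256691 -0.02245615  0.04891534]
```

View pics/s6.png

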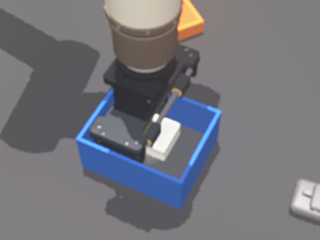

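Contact came at TCP z = 0.0489, where 0.049 was expected, and the case is seated inside the box at (162,138). Releasing.

Run:
```python
from workcell import env
from h import *
env.gripper_to(.67)
env.gripper_to(.76)
s=env.read_state();print(s['opening']*87,s['force'],s['position'])
env.move_straight([s['position'][0],s['position'][1],.2],rate=.12)
env.goto([.38,.2,.3],[-90,0,60])
env.dwell(.3)
g=env.grab_frame('top');f=env.grab_frame('scene')
V=[];ims=[]
for n,q in (('t',g),('s',f)):
    r=env.trace(q,'white_case_center')
    if r:
        m=r[0]['mask'];print(n,r[0]['score'],m.sum(),np.round(fit([(q,maskhull(m))],(.076,.056),(.533,-.0225),.042,.070,yaws=[.08]),4))
    b=q['image'].copy()
    p=proj(q,model((.076,.056),.533,-.0225,np.radians(4.5),.042,.070))
    for z in (p[:4],p[4:]): cv2.polylines(b,[np.round(z*16).astype(np.int32)],True,(0,0,255),1,cv2.LINE_AA,4)
    b=b[170:320,250:410] if n=='t' else b[190:340,230:390]
    ims.append(cv2.resize(b,(400,375),interpolation=cv2.INTER_CUBIC))
cv2.imwrite('pics/c7.png',np.hstack(ims));cv2.imwrite('pics/t7.png',g['image'])
print(env.read_state()['clock'])
```

```text
66.13443277428277 [-0.25651614  0.10979809 -0.11935974] [ 0.5317407  -0.02257219  0.04830003]
t 0.95 1181 [ 0.5337 -0.0227  4.4206  0.9553]
s 0.7 2170 [ 0.5321 -0.0232  5.161   0.9737]
27.0917
```

View pics/c7.png

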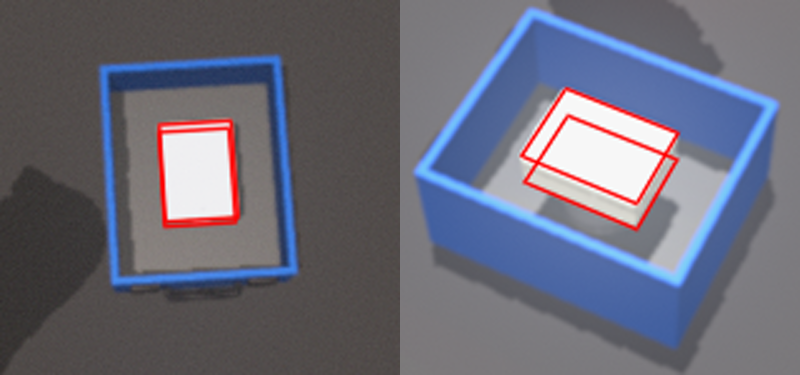

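View pics/t7.png

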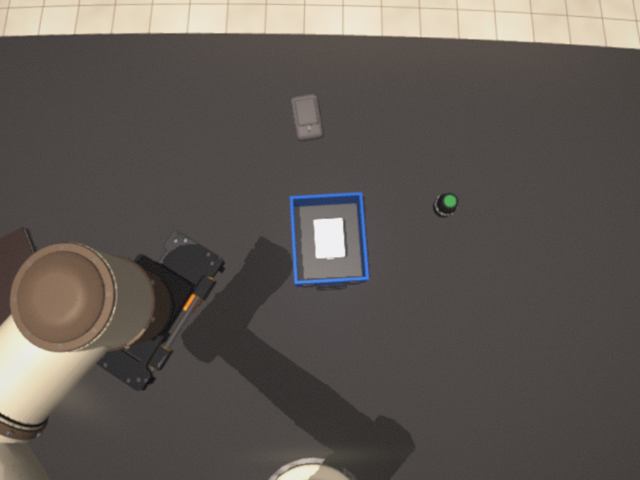

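The case lies flat on the chuck, in the middle of the box (top view (329,238)), and matches the level model. The arm is clear at z = 0.3, above the untouched orange case. Handing in.

Run:
```python
from workcell import env
env.close_job()
```

```text
the job is handed in; nothing more can be done
```

The chuck stands upright in the middle of the box floor and the white case lies flat on top of it. I handed the job in at about 27 s on the robot's clock.

- **Chuck:** I lowered it until it touched the floor, then released it. It stands at about (0.532, -0.0225), within about 2–3 mm of the fitted box centre (0.534, -0.0225).
- **White case:** I lowered it until it touched the chuck (TCP at 48.9 mm, against 49 mm expected) and released it there. The top view puts it at (0.5337, -0.0227) with a yaw of 4.4°, and the scene view at (0.5321, -0.0232) with 5.2°. The box's yaw is about 4.5°, so the case is level and centred to about 2 mm.
- **Limits:** the largest contact force I read was about 4 N. I sampled it only at stops, not continuously.
- **Orange case:** I never touched it. The arm hid it in the last top picture, so I did not measure its position again at the end.
- **Disagreements:**
  - The two cameras differ by about 1.5–2 mm on positions, within the calibration tolerance.
  - The first scene-view fits of the box and the white case failed because of poor masks. I dropped them: the box was redone with a better mask, and the case position came from a network mask and the wrist view.

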